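# Stand the fixture plate on edge in the slotted rack

## Task

Take the loose aluminium plate that leans on the blue sloped rest and stand it on its long edge in the empty slot of the orange slotted rack, square in the slot like the two plates already there. Keep hold of it until it is all the way down on the slot floor, slide it along the slot until its end is up against the dark end stop, then let go and leave it standing. Leave the oil can and the yellow tape roll alone.

Things in the scene. Friction and masses are not known exactly. Their poses are not given: they have to be found in the camera images.
- plate: Loose aluminium plate, 10 mm thick (its x), 110 long (y), 90 high (z), 0.27 kg; origin at its centre. It starts leaning on the rest: z points up the slope, 40 degrees from vertical, top edge nearest the robot; x points away from the robot and up. Its upper half is free on both faces over its middle 70 mm: pinch the thickness there with fingers pointing down the slope. Either face may end forward.
- rest: Blue sloped rest, fixed, base 110 x 150 x 8 mm. Origin at the centre of its underside; x away from the robot. Two rails, 14 mm wide, 84 mm between centres, carry the plate's lower face up to 62 mm from its bottom edge; a ledge carries that edge 22 mm above the bench. Between the rails it is open.
- slot_rack: Grey base of the rack, fixed, 200 (x) x 150 (y) x 12 mm. Origin at the centre of its underside; x away from the robot, across the slots; y along the slots; z up. On it sits a carriage with orange combs and three slots; the plates standing in it reach 108 mm above the bench: carry over them. Once the plate is home its centre is at y = +3, z = 63 mm in this frame.
- travel_mid (a point): Centre of the base's top; axes as the base. The carriage (120 mm in x) is clamped with its middle anywhere from -20 to +20 mm along x from here: this is NOT reported; see or feel it. No shift in y or yaw; solid, it does not yield. 13 mm slots at x = -40 (robot side, empty), 0 and +40 (fixed plates in them) from its middle. Its free upright face on the robot side is at x = -60 from its middle.
- stop_line (a point): Point on the top edge of the dark end stop's face, 58 mm along y from the base's centre, 58 mm above the bench; the stop crosses all slots at their +y end. Orange teeth stand in two rows at y = -40 and +40 mm of the base, each 24 mm long in y, tops 48 mm above the bench, with 3 mm chamfers; slot floor 18 mm above the bench.
- oil_can: Red oil can with a thin spout, 68 x 80 x 156 mm, loose, a bystander. Origin at the centre of its underside.
- tape_roll: Roll of yellow tape lying flat, 72 mm across, 22 mm high, loose, a bystander. Origin at the centre of its underside.

How it is judged (in metres and radians):
On the way:
1. the plate is down in the empty slot, upright, while the fingers still hold it (z of plate in the frame of slot_rack between 0.0605 and 0.069 m and x of plate in the frame of slot_rack between -0.066 and -0.014 m and angle between plate's own z axis and vertical below 0.14 rad and contact force between the fingers and plate above 1 N), for 0.1 s.
At the end, for the whole second after the job is handed in: The plate stands (slower than 0.08 m/s) on its long edge in the empty slot, on the slot floor (centre 63 mm above the bench, within 2.5 mm), within 0.14 rad of upright and 0.07 rad of the slot's direction, its end within 3 mm of the end stop, and is let go (z of plate in the frame of slot_rack between 0.0605 and 0.0655 m and x of plate in the frame of slot_rack between -0.066 and -0.014 m and y of plate in the frame of slot_rack between 0 and 0.006 m and angle between plate's own z axis and vertical below 0.14 rad and angle between the y axis of plate and the y axis of slot_rack, either way round below 0.07 rad and linear speed of plate below 0.08 m/s); the robot touches nothing.
It fails at once if the oil can is moved more than 20 mm (distance of oil_can from where it was at the start of the episode above 0.02 m).
It fails at once if the yellow tape roll is moved more than 20 mm (distance of tape_roll from where it was at the start of the episode above 0.02 m).
It also fails if it takes over 45 s, if anything falls off the work surface, if the arm or the gripper's body presses on something with over 40 N, if the wrist force passes 120 N, or if a joint passes its speed limit or range.

## Robot

A 6-joint arm with a two-finger parallel gripper is mounted at the origin on a cart in front of the work surface, level with it; the furniture and walls round the work are solid. World frame = base frame: x ahead of the robot, y to its left, z up, the work surface at z = 0. Lengths are in mm, angles in rad, forces in N, time in s.
With the tool pointing down it reaches from about 350 to 975 mm from the base axis. Payload 17.4 kg.
Tool frame: the origin (TCP) lies at the very end of the fingers, on their centre line; the grasp point (between the pads) lies 19 mm behind it (bot.tcp_to_grasp is the z of the grasp point in the tool frame, in mm); z points along the fingers, y is the line along which they close (so a half turn about z gives the same grasp; the last joint's range is limited). The gripper opens to 85 mm and grips with 20 to 120 N. Pads are 22 mm wide; open, the fingers measure 114 mm over their backs; the gripper's body (76 mm by 85 mm) begins 54 mm behind the grasp point. The pads swing forward as they close: fully open they stand 13 mm farther back than shut.
Start: joints at [1.126, 0.116, 1.442, -0, 1.584, -0.038], TCP at [267.087, 619.917, 231.303] pointing down, gripper open.
Joint ranges: [-2.83, 2.83], [-0.83, 2.19], [0.07, 2.5], [-1.14, 4.28], [0.01, 3], [-2.97, 2.97]. Speed limits (rad/s): [1.89, 1.89, 2.22, 3.14, 3.14, 3.14].

## Interface

Orientations are given as [roll, pitch, yaw] about the fixed x, y, z axes, in that order (R = Rz(yaw) Ry(pitch) Rx(roll)).
In Python, from cell import bot, eyes gives the robot as it stands (bot), with the cameras (eyes).
- The arm moves only by the shell command python3 steer.py [OPENING], which reads ROWS from standard input. ROWS is a JSON list that holds a single list of rows (three levels of brackets), with 1 to 12 rows, each of 6 numbers: dx, dy, dz in mm, then a rotation vector rx, ry, rz in rad; each row shifts and turns the commanded pose from where the row before left it, along the tool's axes as they then stand; what a row does not reach is not made up. A row lasts 1/8 s, in which the tool goes at most 62.5 mm and 0.188 rad, less where a joint would pass 70% of its speed; a pose out of reach is approached as far as the arm can. OPENING is the opening from 0.0 (shut) to 1.0 (fully open), set as the command begins (- or left out keeps the last). The fingers move at their own pace and stop on an object; the grip force is fixed at half the most. Time passes only in rows, so rows that do not move let the fingers close. It prints the time, the measured TCP pose, the force, the opening and the grip force at its end. Input that does not fit is refused with a message, and nothing moves.
- bot.observe(): the state, without advancing time (a new reading comes with each control period).
- eyes.grab_frame(name): name is "scene" or "top" or "wrist"; returns the picture (480x640x3 uint8, blue, green, red); there is no depth.
- eyes.camera_info(name): a dict with "K" (3x3 intrinsics, pixels), "rvec" (rotation vector, rad) and "tvec" (3), from world to camera coordinates, as OpenCV has them. Camera axes: x right, y down, z forward; pixel columns grow to the right and rows downward; lengths in mm; the calibration is good to about 2 mm. The wrist camera is an equidistant fisheye: a pixel r from the principal point sees the ray r / f radians off the axis. A picture is of the moment at which its call begins: read the wrist's pose just before it. camera_info takes no time and is no camera call; for the wrist camera it gives the pose at the moment of the call.
- bot.hand_in(): hands the job in; it is judged then, once.
The state is a dict: "clock": time; "q": joint angles; "dq": joint speeds; "joint_efforts": joint torques, N m; "ee_pos": TCP position; "ee_rot": TCP orientation; "wrist_force": force on the tool from outside, world axes, zero at the start; "wrist_torque": the same for the moment, N m; "finger_gap": opening from 0.0 (shut) to 1.0 (fully open); "grasp_force": force on a finger pad.
Only numpy, scipy, OpenCV 4.12 (cv2) and the standard library are available. Lean on these libraries where they do the work, as an engineer would, in place of code of your own. Each camera call takes 0.05 s, during which the arm holds its last target. There are 200 camera calls.

## Working session

There is one attempt and no reset: what is moved stays moved. The work goes in short steps, Python scripts to look and compute and a shell command to move; the robot and the scene stay as the last step left them, time stands still between calls to the robot, and variables do not carry over. Pictures are saved under pics/ and viewed, at most 10 in all, crops included, and the job is handed in when it is done.

```bash
ls; mkdir -p pics
python3 - <<'E'
from cell import bot, eyes
import cv2,numpy as np
for n in("scene","top"):
    im=eyes.grab_frame(n); cv2.imwrite(f"pics/{n}0.png",im); c=eyes.camera_info(n)
    print(n,c); R=cv2.Rodrigues(np.array(c["rvec"],float))[0]; print(-R.T@np.array(c["tvec"]).ravel(),R[2])
print(bot.observe())
E
```

```text
cell.py
pics
steer.py
scene {'K': array([[600.54565837,   0.        , 316.68861074],
       [  0.        , 600.54565837, 241.25506545],
       [  0.        ,   0.        ,   1.        ]]), 'rvec': array([ 2.19531863, -0.71950639,  0.34646364]), 'tvec': array([-411.56630537,  226.00068874, 1651.12504021])}
[ -339.60050296 -1116.79106969  1258.62076833] [ 0.4580569   0.60043095 -0.65548955]
top {'K': array([[567.35055603,   0.        , 307.84449726],
       [  0.        , 567.35055603, 237.49499675],
       [  0.        ,   0.        ,   1.        ]]), 'rvec': array([ 2.16215942, -2.14953951,  0.13428901]), 'tvec': array([ -53.92745637,  485.57622945, 1657.01992948])}
[ 274.28738303  -53.89966555 1704.77821121] [ 0.12538594  0.00166843 -0.99210664]
{'clock': 0.1, 'q': array([ 1.12621010e+00,  1.16435606e-01,  1.44217848e+00,  1.07571268e-05,
        1.58398614e+00, -3.78145726e-02]), 'dq': array([ 3.08747785e-05, -3.19747228e-04, -1.45898466e-03,  6.35097840e-04,
        7.52023280e-04,  1.34269426e-03]), 'joint_efforts': array([ 1.91205007e-03, -7.33670926e+01, -6.33787608e+01, -3.29193568e-06,
        5.09179445e-03,  4.16930413e-05]), 'ee_pos': array([267.00703035, 619.7715216 , 230.65002788]), 'ee_rot': array([-3.14058621e+00, -4.88404084e-05,  2.73482111e+00]), 'wrist_force': array([-0.94337176, -0.80549092,  0.52038503]), 'wrist_torque': array([ 0.05197074, -0.01096022, -0.02641315]), 'grasp_force': 0.0, 'finger_gap': 0.9983595030072532}
```

View pics/scene0.png

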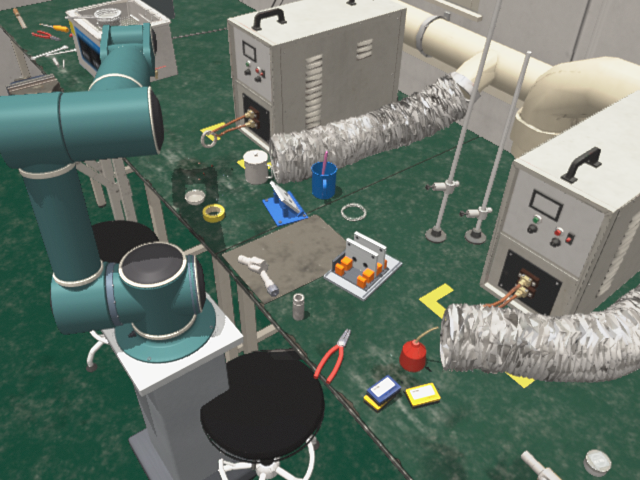

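View pics/top0.png

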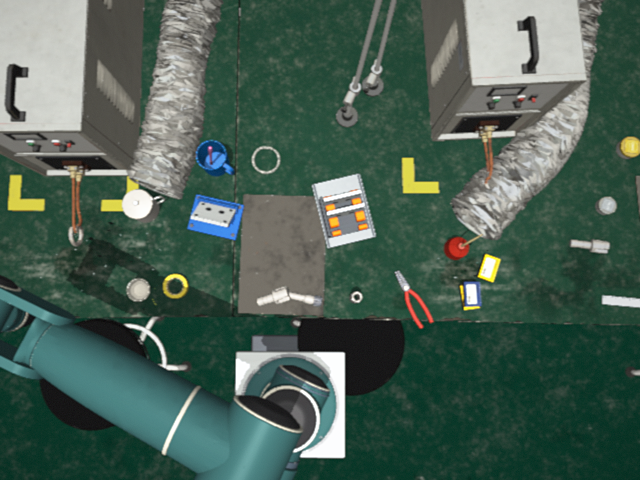

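The scene view shows the rest at about (287,205), the rack at (362,262), tape at (213,213) and can at (413,355). In the top view the rest is at (215,217), the rack at (344,210), tape at (175,286) and can at (457,247). I'll enlarge both.

Run:
```python
import cv2,numpy as np
t=cv2.imread("pics/top0.png");s=cv2.imread("pics/scene0.png")
f=lambda im,x,y,w,h:cv2.resize(im[y:y+h,x:x+w],(400,300),interpolation=cv2.INTER_CUBIC)
a=np.vstack([np.hstack([f(t,175,180,80,60),f(t,304,170,80,60)]),np.hstack([f(s,250,170,80,60),f(s,322,220,90,67)])])
cv2.imwrite("pics/c1.png",a)
```

```text
(no output)
```

View pics/c1.png

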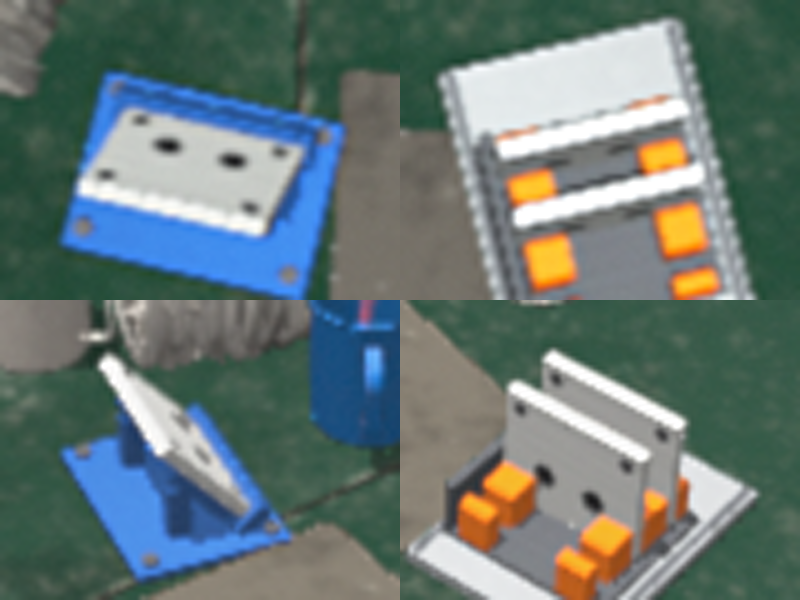

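The crops show the rest base corners at full-image pixels (196,194), (244,205), (236,239), (187,229), and the rack's far corners at (312,185) and (358,173). The empty slot is the one nearest the robot. I'll work out rough poses next, then take wrist views.

```bash
cat > h.py <<'E'
import numpy as np,cv2
from cell import bot, eyes
from scipy.spatial.transform import Rotation as Ro
def ray(n,px,ci=None):
    c=ci or eyes.camera_info(n); K=c["K"]; R=cv2.Rodrigues(np.array(c["rvec"],float))[0]
    o=-R.T@np.array(c["tvec"],float).ravel()
    x=(px[0]-K[0,2])/K[0,0]; y=(px[1]-K[1,2])/K[1,1]
    if n=="wrist":
        r=np.hypot(x,y); s=np.sin(r)/r if r>1e-9 else 1; d=np.array([x*s,y*s,np.cos(r)])
    else: d=np.array([x,y,1.])
    return o,R.T@d
def onz(n,px,z,ci=None):
    o,d=ray(n,px,ci); return o+d*(z-o[2])/d[2]
def proj(n,P,ci=None):
    c=ci or eyes.camera_info(n); K=c["K"]; R=cv2.Rodrigues(np.array(c["rvec"],float))[0]
    p=R@np.asarray(P,float)+np.array(c["tvec"],float).ravel()
    if n=="wrist":
        t=np.arctan2(np.hypot(p[0],p[1]),p[2]); q=p[:2]/np.hypot(p[0],p[1])*t
    else: q=p[:2]/p[2]
    return np.array([K[0,0]*q[0]+K[0,2],K[1,1]*q[1]+K[1,2]])
E
python3 - <<'E'
from h import *
np.set_printoptions(precision=1,suppress=True)
print("rest",[onz("top",p,8) for p in[(196.4,194.4),(244,205),(236,239.5),(187.4,229)]])
print("rack",[onz("top",p,12) for p in[(312,185),(358.5,173.7),(375,237),(328,247)]])
print("tape",onz("top",(175,286),22),"can",onz("top",(455,247),80))
print("plate", [onz("top",p,z) for p,z in[((191,220),91),((228,227),91),((200,201),25),((236,209),25)]])
o=bot.observe();T=Ro.from_euler("xyz",o["ee_rot"]);c=eyes.camera_info("wrist")
R=Ro.from_rotvec(c["rvec"]); C=-R.inv().apply(c["tvec"])
print("cam in tool",T.inv().apply(C-o["ee_pos"]),(R*T).inv().as_matrix(),"\n",T.as_matrix(),c["K"])
E
```

```text
rest [array([619., 289.,   8.]), array([587.1, 143.4,   8. ]), array([481.4, 165.4,   8. ]), array([512.5, 312.9,   8. ])]
rack [array([649.3, -62.7,  12. ]), array([ 685.3, -204.4,   12. ]), array([ 490.9, -253. ,   12. ]), array([ 459.8, -111.7,   12. ])]
tape [340.1 341.1  22. ] can [ 454.5 -475.1   80. ]
plate [array([527.1, 285.5,  91. ]), array([507.3, 178.5,  91. ]), array([595.4, 274.1,  25. ]), array([571.6, 165.2,  25. ])]
cam in tool [  68.1   -0.1 -142.8] [[-0.  -1.  -0.3]
 [ 1.  -0.   0. ]
 [-0.  -0.3  1. ]] 
 [[-0.9  0.4 -0. ]
 [ 0.4  0.9 -0. ]
 [ 0.  -0.  -1. ]] [[371.6   0.  319.3]
 [  0.  371.6 239. ]
 [  0.    0.    1. ]]
```

```bash
cat >> h.py <<'E'
def plan(p,R,n=None,frm=None):
    "constant row (shift then turn) repeated n times to get to pose p,R"
    o=bot.observe(); P,T=frm or (o["ee_pos"],Ro.from_euler("xyz",o["ee_rot"]))
    rel=T.inv()*R; w=rel.as_rotvec(); v=T.inv().apply(np.asarray(p)-P)
    if n is None: n=int(np.ceil(max(np.linalg.norm(w)/.185,np.linalg.norm(v)/60)))+1
    M=sum(Ro.from_rotvec(w/n*k).as_matrix() for k in range(n)); d=np.linalg.solve(M,v)
    print("n",n,"row",np.round(d,2),np.round(w/n,4),"|d|",np.linalg.norm(d).round(1)," total",v.round(1),w.round(3))
def down(yaw): # tool down, tool y along heading yaw (deg), tool x 90deg to its left
    a=np.radians(yaw); y=np.array([np.cos(a),np.sin(a),0]); z=np.array([0,0,-1.]); return Ro.from_matrix(np.c_[np.cross(y,z),y,z])
def slope(yaw,t=40):
    a=np.radians(yaw);t=np.radians(t); h=np.array([np.cos(a),np.sin(a),0]);u=np.array([0,0,1.])
    y=h*np.cos(t)+u*np.sin(t); z=h*np.sin(t)-u*np.cos(t); return Ro.from_matrix(np.c_[np.cross(y,z),y,z])
E
python3 -c "
from h import *
plan([525,250,215],down(-12.4))"
```

```text
n 9 row [-54.16   3.18   1.74] [-1.000e-04  1.000e-04  1.534e-01] |d| 54.3  total [-383.2 -237.5   15.9] [-1.00e-03  1.00e-03  1.38e+00]
```

```bash
echo '[[[-54,3,1.7,0,0,0.153],[-54,3,1.7,0,0,0.153],[-54,3,1.7,0,0,0.153],[-54,3,1.7,0,0,0.153],[-54,3,1.7,0,0,0.153],[-54,3,1.7,0,0,0.153],[-54,3,1.7,0,0,0.153],[-54,3,1.7,0,0,0.153],[-54,3,1.7,0,0,0.153],[0,0,0,0,0,0],[0,0,0,0,0,0]]]' | python3 steer.py 1
python3 - <<'E'
from h import *
import pickle
c=eyes.camera_info("wrist");im=eyes.grab_frame("wrist");cv2.imwrite("pics/w1.png",im);pickle.dump(c,open("w1.pkl","wb"))
E
```

```text
clock: 1.48
ee_pos: [523.8, 250.9, 216.0]
ee_rot: [-3.141, -0.0, 1.358]
wrist_force: [-0.4, -0.5, 0.3]
finger_gap: 1.0
grasp_force: 0.0
```

View pics/w1.png

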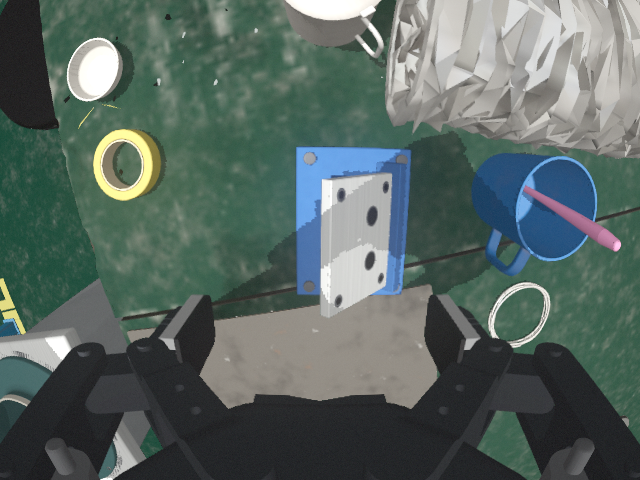

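The wrist view shows the blue base with corners at about (297,147), (411,150), (403,295), (300,293). The plate silhouette runs from its near top edge at x≈321 (y 180–317) to its bottom edge at x≈390 (y 173–291).

```bash
cat > m1.py <<'E'
from h import *
import pickle
np.set_printoptions(precision=1,suppress=True)
im=cv2.imread("pics/w1.png");c=pickle.load(open("w1.pkl","rb"))
hsv=cv2.cvtColor(im,cv2.COLOR_BGR2HSV)
def quad(m,x0,y0,x1,y1):
    k=np.zeros_like(m);k[y0:y1,x0:x1]=m[y0:y1,x0:x1]
    k=cv2.morphologyEx(k,cv2.MORPH_OPEN,np.ones((3,3)))
    cs=max(cv2.findContours(k,0,1)[0],key=cv2.contourArea); h=cv2.convexHull(cs)
    for e in np.arange(1,30,.5):
        a=cv2.approxPolyDP(h,e,True)
        if len(a)<=(5 if False else 4): return a[:,0],h
b=cv2.inRange(hsv,(95,120,60),(125,255,255))
q,_=quad(b,280,130,440,330);print("base",q.tolist(),[onz("wrist",p,8,c)[:2] for p in q])
g=cv2.inRange(hsv,(0,0,105),(180,60,255))
q,_=quad(g,305,150,405,330);print("plate",q.tolist())
for p in q:
    print(p,[onz("wrist",p,z,c)[:2] for z in(91,28.4)])
E
python3 m1.py
```

```text
base [[296, 147], [410, 150], [392, 293], [297, 293]] [array([514.9, 313.9]), array([620.5, 289.8]), array([579.1, 148.8]), array([482.7, 170.3])]
plate [[390, 173], [404, 329], [305, 329], [322, 179]]
[390 173] [array([583.1, 282.4]), array([593.6, 274.2])]
[404 329] [array([574.9, 153.3]), array([583.6, 114.9])]
[305 329] [array([494.6, 172.1]), array([484.5, 138.2])]
[322 179] [array([533.6, 288. ]), array([532.6, 281.2])]
```

```bash
cat > g.py <<'E'
from h import *
import pickle
np.set_printoptions(precision=1,suppress=True)
c=pickle.load(open("w1.pkl","rb"))
C=np.array([550.5,227,59.7]);R=slope(-12.7)
ax=R.as_matrix();X=ax[:,1];Z=-ax[:,2];Y=ax[:,0]
if __name__=="__main__":
    for y in(55,-55):
        for x,z in((-5,45),(5,45),(5,-45)):
            P=C+x*X+y*Y+z*Z; print((x,y,z),P,proj("wrist",P,c),proj("top",P))
    pre=C+Z*120; plan(pre,R); print(pre)
E
python3 g.py
python3 - <<'E'
import cv2,numpy as np
im=cv2.imread("pics/w1.png")[140:330,285:425]
t=cv2.imread("pics/top0.png")[185:245,180:250]
a=cv2.resize(im,(420,570),interpolation=2);b=cv2.resize(t,(350,300),interpolation=2)
o=np.zeros((570,780,3),np.uint8);o[:,:420]=a;o[:300,425:775]=b;cv2.imwrite("pics/c2.png",o)
E
```

```text
(-5, 55, 45) [530.6 287.9  91. ] [318.1 180. ] [190.2 218.8]
(5, 55, 45) [538.1 286.2  97.4] [328.9 181.2] [190.4 215.8]
(5, 55, -45) [594.5 273.5  28.4] [391.1 173.7] [200.  201.1]
(-5, -55, 45) [506.5 180.5  91. ] [316.9 317.5] [227.3 227.3]
(5, -55, 45) [513.9 178.9  97.4] [326.6 321.3] [227.6 224.4]
(5, -55, -45) [570.4 166.1  28.4] [384.6 287.5] [235.5 209.2]
n 5 row [ -3.5 -12.6  10. ] [-0.1 -0.   0. ] |d| 16.5  total [-17.5 -45.8  64.3] [-0.7 -0.   0. ]
[475.3 244.  151.6]
```

View pics/c2.png

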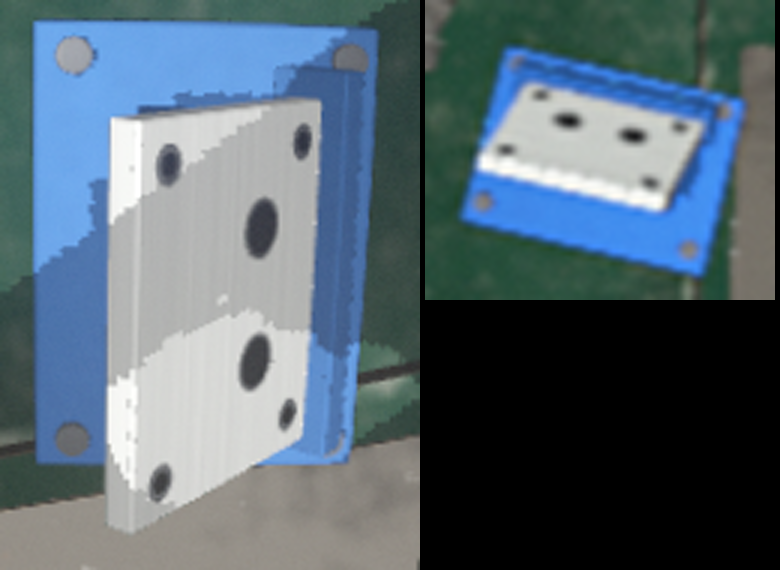

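The crop puts the plate corners at (322,179), (332,180), (392,173), (320,316), (329,317) and (386,284). They agree with the prediction within about 3 px, so I'm moving the centre to (552,228,59.7).

```bash
sed -i 's/C=np.array.*;R=/C=np.array([552,228,59.7]);R=/' g.py; echo '[[[-3,-12.6,10,-0.14,0,0],[-3,-12.6,10,-0.14,0,0],[-3,-12.6,10,-0.14,0,0],[-3,-12.6,10,-0.14,0,0],[-3,-12.6,10,-0.14,0,0],[0,0,0,0,0,0],[0,0,0,0,0,0]]]' | python3 steer.py 0.7
python3 - <<'E'
from g import *
plan(C+Z*8,R)
E
```

```text
clock: 2.4
ee_pos: [476.1, 246.8, 153.0]
ee_rot: [2.444, -0.001, 1.359]
wrist_force: [1.7, -0.1, 0.4]
finger_gap: 0.701
grasp_force: 0.0
n 3 row [-0.7 -0.  37.9] [-0. -0.  0.] |d| 37.9  total [ -2.5  -0.1 113.7] [-0. -0.  0.]
```

```bash
echo '[[[-2.5,0,38,0,0,0],[0,0,38,0,0,0],[0,0,25,0,0,0],[0,0,12,0,0,0],[0,0,0,0,0,0],[0,0,0,0,0,0]]]' | python3 steer.py 0.7; echo '[[[0,0,0,0,0,0],[0,0,0,0,0,0],[0,0,0,0,0,0],[0,0,0,0,0,0],[0,0,0,0,0,0],[0,0,0,0,0,0],[0,0,0,0,0,0],[0,0,0,0,0,0]]]' | python3 steer.py 0
```

```text
clock: 3.15
ee_pos: [546.6, 228.3, 66.6]
ee_rot: [2.441, -0.001, 1.358]
wrist_force: [-0.1, 0.6, -0.3]
finger_gap: 0.702
grasp_force: 0.0
clock: 4.15
ee_pos: [546.0, 228.2, 65.5]
ee_rot: [2.442, -0.0, 1.358]
wrist_force: [-12.7, 1.5, 6.7]
finger_gap: 0.109
grasp_force: 58.5
```

```bash
echo '[[[0,1,-15,0,0,0],[0,3,-25,0,0,0],[0,5,-35,0,0,0],[0,5,-45,0,0,0],[0,5,-50,0,0,0],[0,5,-40,0,0,0],[0,0,0,0,0,0]]]' | python3 steer.py
python3 - <<'E'
from h import *
np.set_printoptions(precision=1,suppress=True)
a=np.radians(14.);c,s=np.cos(a),np.sin(a)
for p in[(324,199.6),(361.6,191),(327,213),(364,204.6)]:
    P=onz("top",p,108)[:2]-[571,-158]; print(P@np.array([c,s]),P@np.array([-s,c]))
plan([542,-206,235],down(14))
E
```

```text
clock: 5.03
ee_pos: [431.2, 253.6, 245.0]
ee_rot: [2.439, -0.004, 1.36]
wrist_force: [0.2, -0.7, -3.0]
finger_gap: 0.103
grasp_force: 59.0
29.01061071653656 55.853786557144225
27.866132099779616 -54.866723675292604
-10.732932415541068 56.85066148161696
-12.105170621983447 -51.72457810705526
n 9 row [-51.3  11.2   7.2] [ 0.1  0.  -0. ] |d| 53.0  total [-426.2  150.9  138.4] [ 0.7  0.2 -0.4]
```

```bash
sed -i 's/np.round(d,2),np.round(w\/n,4)/(*np.round(d,2).tolist(),*np.round(w\/n,4).tolist())/' h.py
python3 - <<'E'
from h import *
plan([542,-206,235],down(14),9)
E
```

```text
n 9 row (-51.28, 11.23, 7.22, 0.0768, 0.0173, -0.0487) |d| 53.0  total [-426.2  150.9  138.4] [ 0.691  0.156 -0.438]
```

```bash
echo '[[[-51.3,11.2,7.2,0.077,0.0173,-0.0487],[-51.3,11.2,7.2,0.077,0.0173,-0.0487],[-51.3,11.2,7.2,0.077,0.0173,-0.0487],[-51.3,11.2,7.2,0.077,0.0173,-0.0487],[-51.3,11.2,7.2,0.077,0.0173,-0.0487],[-51.3,11.2,7.2,0.077,0.0173,-0.0487],[-51.3,11.2,7.2,0.077,0.0173,-0.0487],[-51.3,11.2,7.2,0.077,0.0173,-0.0487],[-51.3,11.2,7.2,0.077,0.0173,-0.0487],[0,0,0,0,0,0],[0,0,0,0,0,0]]]' | python3 steer.py
python3 - <<'E'
from h import *
import pickle
c=eyes.camera_info("wrist");im=eyes.grab_frame("wrist");cv2.imwrite("pics/w2.png",im);pickle.dump(c,open("w2.pkl","wb"))
o=bot.observe();print(o["ee_rot"],o["q"])
E
```

```text
clock: 6.4
ee_pos: [534.4, -192.1, 233.6]
ee_rot: [3.128, 0.01, 1.794]
wrist_force: [-0.7, 0.3, -3.1]
finger_gap: 0.105
grasp_force: 59.3
[3.1268664  0.01067225 1.79464882] [-3.89197811e-01 -1.30879551e-01  1.68217558e+00 -2.55022202e-04
  1.57211185e+00 -6.13131547e-01]
```

View pics/w2.png

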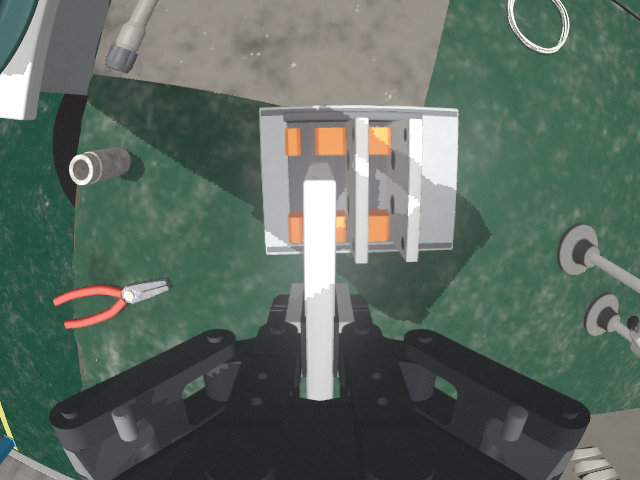

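The wrist view shows the rack base at about (260,109)–(458,109)–(453,249)–(266,254). The empty slot lies between the teeth at columns 301 and 316, the fixed plates are at columns 361 and 413, and the held plate is at columns 304–336. I'll zoom in to get the edges.

Run:
```python
import cv2
im=cv2.imread("pics/w2.png")[100:260,255:465]
cv2.imwrite("pics/c3.png",cv2.resize(im,None,fx=3.75,fy=3.75,interpolation=2))
```

```text
(no output)
```

View pics/c3.png

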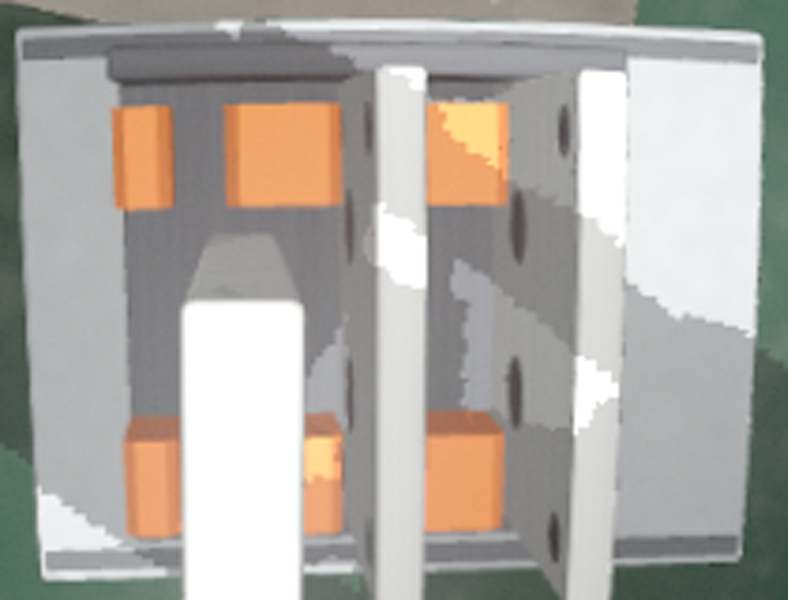

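The zoom shows the fixed plate tops at u 376–427 and 577–627 (v=70), the empty slot mouth at u≈170–226 in the upper tooth row, and the held plate's top edge at u 182–302 (v=300).

```bash
cat > m2.py <<'E'
from h import *
import pickle
np.set_printoptions(precision=1,suppress=True)
c=pickle.load(open("w2.pkl","rb"))
f=lambda u,v,z:onz("wrist",(255+u/3.75,100+v/3.75),z,c)[:2]
B=[f(16,32,12),f(763,34,12),f(741,562,12),f(43,580,12)]; print("base",B,"centre",np.mean(B,0))
ang=lambda v:np.degrees(np.arctan2(v[1],v[0]))
print("len",[np.linalg.norm(B[i]-B[i-1]).round(1) for i in range(4)],"yaw",ang(B[1]-B[0]),ang(B[2]-B[3]),ang(B[0]-B[3])-90,ang(B[1]-B[2])-90)
p1=[f(401.5,70,108),f(398,595,108)];p2=[f(602,72,108),f(589.5,595,108)]
print("p1 yaw",ang(p1[0]-p1[1])-90,"p2",ang(p2[0]-p2[1])-90)
h=[f(242,300,270)]
yaw=14.; a=np.radians(yaw);U=np.array([np.cos(a),np.sin(a)]);V=np.array([-U[1],U[0]])
O=np.array([571,-158])
for n,P in(("p1",p1),("p2",p2),("slotedge z45",[f(170,150,45),f(226,150,45)]),("stop face top z58",[f(240,80,58)]),("carr left",[f(109,65,58)]),("teeth+y",[f(285,103,48),f(285,207,48)]),("held",h),("tcp",[np.array([534.4,-192.1])]),("base",B)):
    print(n,[np.array([(q-O)@U,(q-O)@V]) for q in P])
E
python3 m2.py
```

```text
base [array([ 459.4, -110.9]), array([652.3, -62.3]), array([ 688.4, -207. ]), array([ 495.4, -254.8])] centre [ 573.9 -158.7]
len [np.float64(148.3), np.float64(199.0), np.float64(149.2), np.float64(198.9)] yaw 14.157873862420466 13.903646627710028 14.0497823027236 14.01167810249332
p1 yaw 13.660250695390914 p2 14.228507468864649
p1 [array([-10.1,  56.2]), array([-10.7, -48.8])]
p2 [array([29.4, 56.5]), array([ 29.9, -50.1])]
slotedge z45 [array([-56.7,  40.5]), array([-43.5,  40.2])]
stop face top z58 [array([-40.1,  56.2])]
carr left [array([-69.4,  60.6])]
teeth+y [array([-29.6,  51. ]), array([-30.1,  26.5])]
held [array([-43.2,  32.1])]
tcp [array([-43.8, -24.2])]
base [array([-96.9,  72.7]), array([102.1,  73.2]), array([102.1, -75.9]), array([-96.8, -75.6])]
```

The base fits at 149×199 mm with yaw 14°, and all the slot measurements agree: slot centre x = -50.3 and stop at y = 56.3 in the working frame. Next I align above the slot, 10 mm short of the stop.

```bash
cat > t.py <<'E'
from h import *
import sys
a=np.radians(14.);U=np.array([np.cos(a),np.sin(a)]);V=np.array([-U[1],U[0]]);O=np.array([571,-158])
def go(x,y,z,n=None): p=O+x*U+y*V; plan([*p,z],down(14.05),n)
def loc():
    o=bot.observe();q=o["ee_pos"][:2]-O; print("local",(q@U).round(1),(q@V).round(1),o["ee_pos"][2].round(1),"F tool",(down(14).inv().apply(o["wrist_force"])).round(1),"rot",o["ee_rot"].round(4))
loc(); 
if len(sys.argv)>3: go(*map(float,sys.argv[1:4]),int(sys.argv[4]) if len(sys.argv)>4 else None)
E
python3 t.py -50.7 -10 180 3
```

```text
local -43.8 -23.8 234.4 F tool [ 0.7 -0.1  2.9] rot [3.1269 0.0107 1.7946]
n 3 row (4.68, -2.55, 18.09, 0.0049, 0.0036, -0.0071) |d| 18.9  total [14.2 -8.  54.2] [ 0.015  0.011 -0.021]
```

```bash
echo '[[[4.7,-2.6,18,0.005,0.0036,-0.007],[4.7,-2.6,18,0.005,0.0036,-0.007],[4.7,-2.6,18,0.005,0.0036,-0.007],[0,0,0,0,0,0],[0,0,0,0,0,0]]]' | python3 steer.py; python3 t.py -50.7 -10 115 3
python3 - <<'E'
from h import *
import pickle
c=eyes.camera_info("wrist");im=eyes.grab_frame("wrist");cv2.imwrite("pics/w3.png",cv2.resize(im[60:320,170:510],None,fx=2.3,fy=2.3));pickle.dump(c,open("w3.pkl","wb"))
E
```

```text
clock: 7.08
ee_pos: [524.7, -180.5, 181.1]
ee_rot: [3.142, 0.001, 1.816]
wrist_force: [0.3, -0.1, -3.2]
finger_gap: 0.109
grasp_force: 59.2
local -50.4 -10.6 181.1 F tool [-0.2  0.3  3.2] rot [3.1416e+00 8.0000e-04 1.8160e+00]
n 3 row (0.21, -0.11, 22.02, 0.0, 0.0003, 0.0) |d| 22.0  total [ 0.6 -0.3 66.1] [0.    0.001 0.   ]
```

View pics/w3.png

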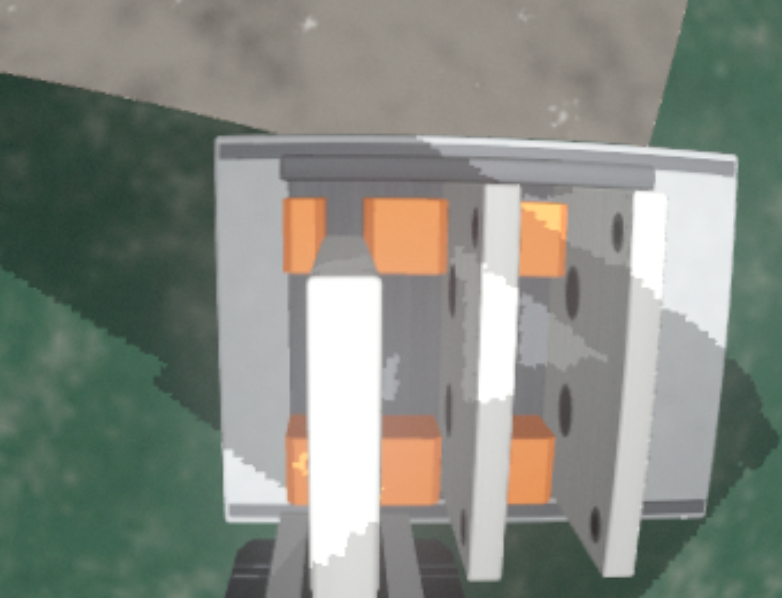

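The plate (u≈344) is centred over the slot mouth (u 325–365) and looks parallel to it. I'm going down.

```bash
echo '[[[0,0,30,0,0,0],[0,0,30,0,0,0],[0,0,10,0,0,0],[0,0,0,0,0,0],[0,0,0,0,0,0]]]' | python3 steer.py; python3 t.py; echo '[[[0,0,8,0,0,0],[0,0,8,0,0,0],[0,0,0,0,0,0]]]' | python3 steer.py; python3 t.py
```

```text
clock: 7.75
ee_pos: [525.1, -180.8, 112.1]
ee_rot: [3.141, 0.001, 1.816]
wrist_force: [-0.5, 0.4, -2.3]
finger_gap: 0.109
grasp_force: 59.3
local -50.1 -11.0 112.1 F tool [ 0.5 -0.4  2.3] rot [3.1406e+00 1.5000e-03 1.8159e+00]
clock: 8.12
ee_pos: [524.1, -180.4, 93.7]
ee_rot: [-3.14, -0.0, 1.816]
wrist_force: [0.0, 0.2, -3.2]
finger_gap: 0.108
grasp_force: 59.4
local -50.9 -10.3 93.7 F tool [0.2 0.  3.2] rot [-3.1400e+00 -4.0000e-04  1.8159e+00]
```

```bash
echo '[[[0,0,6,0,0,0],[0,0,6,0,0,0],[0,0,4,0,0,0],[0,0,0,0,0,0],[0,0,0,0,0,0]]]' | python3 steer.py; python3 t.py; echo '[[[0,0,2,0,0,0],[0,0,2,0,0,0],[0,0,0,0,0,0]]]' | python3 steer.py; python3 t.py
```

```text
clock: 8.75
ee_pos: [524.6, -180.5, 78.8]
ee_rot: [-3.141, 0.001, 1.816]
wrist_force: [1.1, 0.0, -3.4]
finger_gap: 0.107
grasp_force: 59.4
local -50.5 -10.6 78.8 F tool [-0.2  1.1  3.4] rot [-3.1413e+00  5.0000e-04  1.8159e+00]
clock: 9.12
ee_pos: [524.5, -180.5, 74.5]
ee_rot: [-3.141, 0.0, 1.816]
wrist_force: [0.9, -0.3, -3.4]
finger_gap: 0.105
grasp_force: 59.5
local -50.6 -10.6 74.5 F tool [-0.5  0.8  3.4] rot [-3.1411e+00  4.0000e-04  1.8159e+00]
```

```bash
for i in 1 2; do echo '[[[0,0,1.2,0,0,0],[0,0,1.2,0,0,0],[0,0,0,0,0,0]]]' | python3 steer.py >/dev/null; python3 t.py; done
```

```text
local -50.2 -11.1 74.1 F tool [  0.4  -5.7 -16.6] rot [3.1408e+00 1.5000e-03 1.8159e+00]
local -49.7 -11.2 74.0 F tool [  9.1 -13.9 -39.2] rot [3.1396e+00 2.4000e-03 1.8161e+00]
```

```bash
echo '[[[0,0,-2.5,0,0,0],[0,0,0,0,0,0]]]' | python3 steer.py >/dev/null; python3 t.py; echo '[[[3,0,0,0,0,0],[3,0,0,0,0,0],[2,0,0,0,0,0],[0,0,0,0,0,0]]]' | python3 steer.py; python3 t.py
```

```text
local -49.9 -11.2 74.0 F tool [ -0.5  -2.4 -13.2] rot [3.1400e+00 2.0000e-03 1.8159e+00]
clock: 10.62
ee_pos: [523.7, -173.6, 74.2]
ee_rot: [3.139, 0.003, 1.816]
wrist_force: [2.0, -5.6, 10.7]
finger_gap: 0.109
grasp_force: 61.7
local -49.7 -3.7 74.2 F tool [ -5.9   0.6 -10.7] rot [3.1392 0.0035 1.8158]
```

```bash
for i in 1 2; do echo '[[[1.5,0,0,0,0,0],[1,0,0,0,0,0],[0,0,0,0,0,0]]]' | python3 steer.py >/dev/null; python3 t.py; done
```

```text
local -49.7 -1.4 74.2 F tool [ -6.4  -0.6 -11.8] rot [3.1392 0.0036 1.8158]
local -49.7 1.2 74.2 F tool [ -7.1   0.7 -10.9] rot [3.1392 0.0035 1.8157]
```

```bash
for i in 1 2; do echo '[[[1,0,0,0,0,0],[1,0,0,0,0,0],[0,0,0,0,0,0]]]' | python3 steer.py >/dev/null; python3 t.py; done
```

```text
local -49.6 2.0 74.4 F tool [-15.9  -0.2 -10.2] rot [3.1388 0.0061 1.8155]
local -49.5 2.7 75.1 F tool [-26.7  -1.2 -11.5] rot [3.138  0.0091 1.8152]
```

```bash
echo '[[[-1.5,0,0,0,0,0],[0,0,0,0,0,0],[0,0,1,0,0,0],[0,0,0,0,0,0]]]' | python3 steer.py ; python3 t.py
```

```text
clock: 12.62
ee_pos: [522.6, -167.8, 74.6]
ee_rot: [3.138, 0.007, 1.815]
wrist_force: [1.1, -16.1, 20.3]
finger_gap: 0.113
grasp_force: 63.0
local -49.3 2.2 74.6 F tool [-15.9  -2.9 -20.3] rot [3.1379 0.0068 1.8155]
```

```bash
echo '[[[0,0,0,0,0,0],[0,0,0,0,0,0],[0,0,0,0,0,0],[0,0,0,0,0,0]]]' | python3 steer.py 0.27; python3 t.py
python3 - <<'E'
from h import *
import pickle
c=eyes.camera_info("wrist");im=eyes.grab_frame("wrist");cv2.imwrite("pics/w4.png",im)
cv2.imwrite("pics/w4c.png",cv2.resize(im[20:320,150:550],None,fx=2,fy=2));pickle.dump(c,open("w4.pkl","wb"))
E
```

```text
clock: 13.12
ee_pos: [520.6, -165.3, 71.1]
ee_rot: [-3.141, 0.0, 1.816]
wrist_force: [0.4, 0.2, -0.1]
finger_gap: 0.272
grasp_force: 0.0
local -50.7 5.1 71.1 F tool [0.1 0.4 0.1] rot [-3.1408e+00  1.0000e-04  1.8161e+00]
```

View pics/w4c.png

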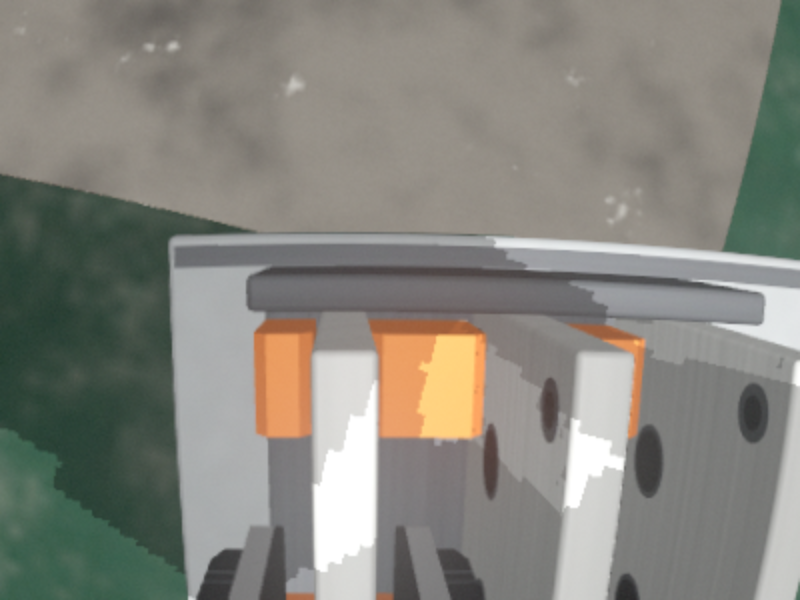

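The plate stands free in the slot. Its end (v≈350) is level with the fixed plate's end (v≈352), right at the stop. I'll retract and check.

```bash
echo '[[[0,0,-15,0,0,0],[0,0,-30,0,0,0],[0,0,-45,0,0,0],[0,0,-45,0,0,0],[-15,0,-30,0,0,0],[-15,0,0,0,0,0],[0,0,0,0,0,0],[0,0,0,0,0,0]]]' | python3 steer.py; python3 t.py
python3 - <<'E'
from h import *
import pickle
c=eyes.camera_info("wrist");im=eyes.grab_frame("wrist");cv2.imwrite("pics/w5.png",im)
cv2.imwrite("pics/w5c.png",cv2.resize(im[80:280,200:466],None,fx=3,fy=3,interpolation=2));pickle.dump(c,open("w5.pkl","wb"))
E
```

```text
clock: 14.18
ee_pos: [527.7, -194.2, 235.3]
ee_rot: [-3.14, -0.001, 1.816]
wrist_force: [0.9, -0.5, -0.0]
finger_gap: 0.27
grasp_force: 0.0
local -50.8 -24.6 235.3 F tool [-0.7  0.7  0. ] rot [-3.1399e+00 -7.0000e-04  1.8158e+00]
```

View pics/w5c.png

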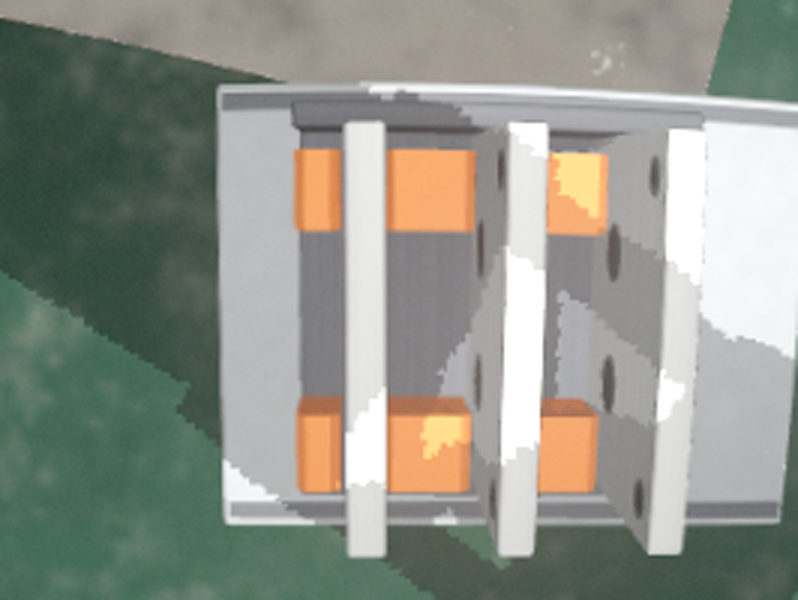

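The placed plate's ends (v=122 and 556) match the fixed plate's, it has the same width, and it runs parallel. I'll do one numeric check, then hand in.

Run:
```python
from h import *
import pickle
c=pickle.load(open("w5.pkl","rb"))
a=np.radians(14.05);U=np.array([np.cos(a),np.sin(a)]);V=np.array([-U[1],U[0]]);O=np.array([573.9,-158.7])
for u in((364.5,122),(366.5,556),(528,122),(516,556)):
    q=onz("wrist",(200+u[0]/3,80+u[1]/3),108,c)[:2]-O; print(u,(q@U).round(1),(q@V).round(1))
print(bot.hand_in())
```

```text
(364.5, 122) -52.2 57.6
(366.5, 556) -51.6 -51.4
(528, 122) -12.9 58.2
(516, 556) -13.0 -51.5
the job is handed in; nothing more can be done
None
```

The plate is standing released on the slot floor, square in the empty slot, with its end against the end stop. The last wrist picture put its centre at about y = +3.1 mm in the rack frame, and I handed the job in with the clock at about 14 s; no verdict came back.

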